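# Shut and bolt the gate of a behaviour test pen

### The job

The gate of the small test pen stands ajar. Push the gate fully shut first, and then push its sliding bolt all the way across, so that the tip goes right through the keeper on the post and the gate stays shut. Leave the things standing and lying around the pen where they are, and let go of everything at the end.

Things in the scene. Friction and masses are not known exactly. Their poses are not given: they have to be found in the camera images.
- pen: Fixed pen: cardboard walls 110 mm high at most, place and yaw vary, level. Origin: on the table, under the middle of the gate opening, in the centre plane of the shut gate. x points into the pen, away from the robot, y along the front to the hinge post. Opening y -100 to +100 mm between plywood posts 110 mm high, 55 mm long, x -25 to +25 mm. The pen reaches to x = 260, y = +-155 mm.
- gate (a joint): Angle of the gate, rad: 0 = shut, at its stop; grows as the free end swings out to the pen's -x (towards the robot); starts at 0.3 to 0.6. Vertical hinge axis at pen x = 0, y = +90 mm, gate 180 mm long from it. It stays where it is left; about 1 N at the free end moves it.
- gate_end (a point): Middle of the end face of the gate's aluminium top rail, 180 mm from the hinge axis, 98 mm above the table. The rail is 36 mm deep (18 mm either side of the line from hinge to free end), z 86 to 110 mm; the plywood panel under it is 12 mm thick, down to z 12 mm.
- bolt (a joint): How far the bolt is pushed out, m: 0 = drawn back, 0.052 = fully home, at its stop; starts at 0 to 0.010. It slides on the gate's rail away from the hinge (pen -y when the gate is shut) against a steady friction of about 2.5 N, no spring. The gate carries it.
- bolt_tab (a point): Centre of the top face of the bolt's upright tab, z 180 mm. A flat dark steel plate 12 mm thick along the bolt, 30 mm wide across it, z 124 to 180 mm, in the gate's centre plane, 100 mm + the bolt's value from the hinge axis. Two guides bridge the rod, 64 to 78 and 160 to 174 mm from the hinge axis, tops at z 135 mm.
- bolt_tip (a point): Centre of the tip face of the bolt, a round dark steel rod 14 mm thick and 166 mm long, axis 123 mm above the table; the tip is 176 mm + the bolt's value from the hinge axis.
- keeper (a point): Centre of the keeper's mouth, on top of the post opposite the hinge, at pen (0, -106, 123) mm; axes as the pen's. The keeper is a steel bridge: its passage is 22 mm wide and 24 mm long (pen y -106 to -130 mm), its outside is 38 mm wide and its top is at z 141 mm. Fully home, the tip stands 8 mm out of its far side.
- tower_in: White tower with an orange square top, 56 mm across the foot, 120 mm high, standing free inside the pen. Origin: centre of the underside.
- tower_out: The same, 150 mm high, beside the keeper post outside the pen. Origin: centre of the underside.
- stand: Sensor stand, a white column 32 mm thick on three clear feet (radius 61 mm), 142 mm high, beside the hinge post outside the pen. Origin: centre of the underside.
- driver: Screwdriver lying on the table in front of the pen, about 200 mm long and 26 mm high. Origin: on the table, under its middle.
- beaker: Grey cup 70 mm across, 90 mm high, to the left. Origin: centre of the underside.
- tape: Blue ring 90 mm across, 25 mm high, to the right. Origin: centre of the underside.

How it is judged:
On the way:
1. the gate is shut while the bolt is still clear of the keeper (value of joint gate below 0.018 rad and value of joint bolt below 0.019 m), for 0.2 s.
At the end, for the whole second after the job is handed in: The gate is shut (within 0.018 rad), the bolt is at least 44 mm out, its tip right through the 24 mm long keeper and within 4.5 mm of the keeper's centre line sideways, and both are at rest (value of joint gate below 0.018 rad and value of joint bolt above 0.044 m and y of bolt_tip in the frame of keeper below -0.0235 m and x of bolt_tip in the frame of keeper between -0.0045 and 0.0045 m and velocity of joint bolt between -0.01 and 0.01 m/s and velocity of joint gate between -0.05 and 0.05 rad/s); the robot touches nothing.
It fails at once if a bystander is shoved more than 30 mm (distance of any of tower_in, tower_out, stand, driver, beaker, tape from where it was at the start of the episode above 0.03 m).
It fails at once if a standing bystander is tipped over (angle between any of tower_in, tower_out, stand, beaker's own z axis and vertical above 0.5 rad).
It also fails if it takes over 40 s, if anything falls off the work surface, if the arm or the gripper's body presses on something with over 40 N, if the wrist force passes 120 N, or if a joint passes its speed limit or range.

### The arm

A 6-joint arm with a two-finger parallel gripper is mounted at the origin on the work surface. World frame = base frame: x ahead of the robot, y to its left, z up, the work surface at z = 0. Lengths are in m, angles in rad, forces in N, time in s.
With the tool pointing down it reaches from about 0.275 to 0.825 m from the base axis. Payload 4.9 kg.
Tool frame: the origin (TCP) lies midway between the tips of the shut fingers; the grasp point (between the pads) lies 19 mm behind it; x points along the fingers, y is the direction in which the jaws open and shut, and the axes are right-handed (so a half turn about x gives the same grasp; the last joint's range is limited). The gripper opens to 85 mm and grips with 20 to 120 N. Pads are 22 mm wide; open, the fingers measure 114 mm over their backs; the gripper's body (76 mm by 85 mm) begins 54 mm behind the grasp point. The pads swing forward as they close: fully open they stand 13 mm farther back than shut.
Start: joints at [-1.361, 0.326, -0.193, 1.052, 0, 1.437], TCP at [0.185, -0.518, 0.231] pointing down, gripper open.
Joint ranges: [-2.65, 2.65], [-0.97, 1.79], [-1.3, 1.35], [-1.93, 2.1], [-1.47, 1.37], [-3.14, 3.14]. Speed limits (rad/s): [2.57, 2.57, 3.14, 3.14, 3.14, 3.14].

### API

Orientations are given as a unit quaternion [w, x, y, z].
In Python, from rig import readout, eyes, workorder, recognise, trace, spot_point gives the robot as it stands. The module is installed in compiled form; this text tells all that it offers.
- The arm moves only by the tool apply_moves, never from a script. Its argument "targets" is a list of rows, each a list of 6 numbers: the shift along the world's x, y, z in m, then the turn, a rotation vector about the world's x, y, z in rad. In form: [[dx, dy, dz, wx, wy, wz], ...]. A call has exactly 5 rows; each row is the pose to reach, as a shift and turn from the pose commanded when the call began; what a row does not reach only later rows make up. A row lasts 1/10 s, in which the tool goes at most 50 mm and 8.59 degrees, less where a joint would pass 70% of its speed; a pose out of reach is approached as far as the arm can. A call with a gripper value outside its range is refused whole. "jaw" is the finger opening in m, from 0 to 0.0854, set as the call begins (left out, the last holds). The fingers move at their own pace and stop on an object; the grip force is fixed at half the most. Time passes only in rows, so rows that repeat a pose let the fingers close, or fill a call up. It gives the time, the measured TCP pose, the force and the opening at its end, in the units of the state.
- readout.state(): the state, without advancing time (a new reading comes with each control period).
- eyes.get_image(name): name is "scene" or "top" or "wrist"; returns a dict with "color" (400x640x3 uint8, red, green, blue), "z_map" (400x640 float32, m along the optical axis (not along the pixel's ray), 0 where there is no reading), "fx", "fy", "cx", "cy" (pixels), "cam_to_world" (4x4, takes a point from camera to world coordinates); the wrist camera has in their place "mount" (4x4, takes a point from camera to tool coordinates, whose origin is the TCP and whose axes are the tool frame's). Camera axes: x right, y down, z forward; pixel columns grow to the right and rows downward; lengths in m; the calibration is good to about 2 mm. The wrist camera is an equidistant fisheye: a pixel r from the principal point sees the ray r / f radians off the axis. A picture is of the moment at which its call begins: read the wrist's pose just before it.
- workorder.job_done(): hands the job in, once; it reports no verdict.
Trained networks look in the newest picture that a camera, given by its name, has taken for a name from the list of things; names that differ only in an ending like _2 or _b are one class to them, and where a whole thing is asked for, a point or a joint stands for the part that bears it (a point fixed in the world has none). Each returns a list of dicts, best first, with "conf" (0 to 1); they miss things now and then, are a little off and sometimes report something else, mostly with a low value. They report only what shows in the picture. A call takes as long as a camera call.
- recognise(camera, thing): "at" ([column, row] in pixels, amid what is visible of it).
- trace(camera, thing): "mask" (400x640 bool, what is visible of it) and "at" ([column, row] in pixels, amid what is visible of it).
- spot_point(camera, thing): "at" ([column, row] in pixels: a listed point, or the origin of a listed thing).
The state is a dict: "time_s": time; "joints": joint angles; "joint_velocities": joint speeds; "effort": joint torques, N m; "ee_pos": TCP position; "tool_rot": TCP orientation; "ft_force": force on the tool from outside, world axes, zero at the start; "torque": the same for the moment, N m; "width": finger opening in m.
Only numpy, scipy, OpenCV 4.12 (cv2) and the standard library are available. Lean on these libraries where they do the work, as an engineer would, in place of code of your own. Each camera call takes 0.05 s, during which the arm holds its last target. There are 200 camera calls.

## Working session

There is one attempt and no reset: what is moved stays moved. The work goes in short steps, Python scripts to look and compute and a tool call to move; the robot and the scene stay as the last step left them, time stands still between calls to the robot, and variables do not carry over. Pictures are saved under pics/ and viewed, about 8 in all and at most 12, crops included, and the job is handed in when it is done.

Besides the shell and the picture viewer there is one more tool, called after "Request:" as name([rows], argument=value, ...), one row to a line, values as JSON. apply_moves: Moves the arm, as the interface text tells. Its arguments: {"type":"object","properties":{"targets":{"type":"array"},"jaw":{"type":"number"}},"required":["targets"]}

```bash
mkdir -p pics
cat > h.py <<'E'
import numpy as np,cv2
from rig import readout,eyes,workorder,recognise,trace,spot_point
def pt(im,uv,z=None):
    "pixel->world: by depth, or on plane z"
    u,v=uv; T=im["cam_to_world"]
    r=np.array([(u-im["cx"])/im["fx"],(v-im["cy"])/im["fy"],1])
    if z is None:
        p=im["z_map"][max(0,int(v)-1):int(v)+2,max(0,int(u)-1):int(u)+2]; p=p[p>0]
        if not len(p): return np.full(3,np.nan)
        return T[:3,:3]@(r*np.median(p))+T[:3,3]
    d=T[:3,:3]@r; return T[:3,3]+d*(z-T[2,3])/d[2]
def save(im,n): cv2.imwrite(n,im["color"][:,:,::-1])
E
python3 - <<'E'
from h import *
np.set_printoptions(precision=4,suppress=True)
s=readout.state(); print(s["time_s"],s["ee_pos"],s["tool_rot"],s["ft_force"])
Z=dict(gate_end=.098,bolt_tab=.18,bolt_tip=.123,keeper=.123,pen=0,tower_in=0,tower_out=0,stand=0,driver=0,beaker=0,tape=0)
ims=[]
for c in("top","scene"):
    im=eyes.get_image(c); ims.append(im["color"])
    print(c,im["cam_to_world"][:3,3])
    for t,z in Z.items():
        for d in spot_point(c,t)[:1]: print(t,round(d["conf"],2),np.round(d["at"]),pt(im,d["at"],z),pt(im,d["at"]))
cv2.imwrite("pics/a.png",ims[0][:,:,::-1]);cv2.imwrite("pics/b.png",ims[1][:,:,::-1])
print(readout.state()["time_s"])
E
```

```text
0.0 [ 0.1853 -0.5172  0.2305] [-0.1203 -0.6967 -0.1216  0.6967] [ 0.0036 -0.0453  0.3947]
top [0.2922 0.0148 1.4318]
gate_end 0.84 [352. 228.] [ 0.497  -0.0482  0.098 ] [ 0.5121 -0.0528  0.    ]
bolt_tab 0.64 [329. 208.] [0.536  0.0248 0.18  ] [0.536  0.0248 0.1797]
bolt_tip 0.54 [351. 226.] [ 0.4989 -0.044   0.123 ] [ 0.498  -0.0437  0.1285]
keeper 0.8 [366. 204.] [ 0.5682 -0.0839  0.123 ] [ 0.5649 -0.0827  0.1389]
pen 0.57 [331. 204.] [0.5868 0.0223 0.    ] [ 0.5871  0.0223 -0.001 ]
tower_in 0.76 [359. 160.] [ 0.7422 -0.0598 -0.    ] [ 0.7174 -0.0557  0.0789]
tower_out 0.7 [366. 203.] [ 0.5977 -0.0913  0.    ] [ 0.5733 -0.0828  0.1144]
stand 0.78 [253. 188.] [0.6176 0.2769 0.    ] [0.6    0.2627 0.0775]
driver 0.66 [281. 256.] [0.4066 0.1657 0.    ] [0.4047 0.1632 0.0238]
beaker 0.8 [174. 242.] [0.422  0.5068 0.    ] [0.4214 0.5047 0.0063]
tape 0.85 [476. 278.] [ 0.3882 -0.4494  0.    ] [ 0.3883 -0.4497 -0.0008]
scene [ 1.6791 -0.0065  0.8413]
gate_end 0.6 [310. 200.] [ 0.5056 -0.0304  0.098 ] [ 0.522  -0.0301  0.1084]
bolt_tab 0.74 [324. 182.] [0.52  0.016 0.18 ] [ 0.2041  0.0222 -0.0003]
bolt_tip 0.62 [307. 192.] [ 0.4911 -0.0427  0.123 ] [ 0.2896 -0.0488  0.0011]
keeper 0.84 [293. 202.] [ 0.5567 -0.09    0.123 ] [ 0.5832 -0.088   0.14  ]
pen 0.76 [325. 234.] [0.5746 0.018  0.    ] [ 0.5725  0.018  -0.0016]
tower_in 0.75 [298. 264.] [ 0.7318 -0.0726  0.    ] [ 0.8334 -0.0655  0.0903]
tower_out 0.95 [257. 242.] [ 0.6125 -0.217   0.    ] [ 0.6389 -0.2118  0.0208]
stand 0.95 [395. 237.] [0.5988 0.2629 0.    ] [0.6145 0.259  0.0122]
driver 0.59 [363. 206.] [0.4019 0.1722 0.    ] [0.4336 0.1677 0.0209]
beaker 0.68 [449. 209.] [0.4285 0.5012 0.    ] [0.4397 0.4967 0.0075]
tape 0.58 [203. 204.] [ 0.3656 -0.4603  0.    ] [ 0.3664 -0.46    0.0005]
1.2
```

View pics/a.png

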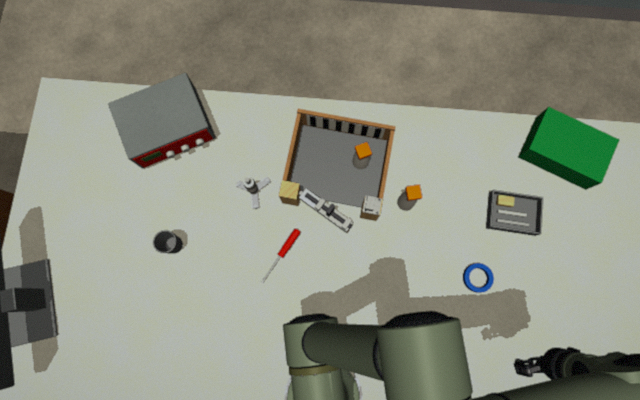

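View pics/b.png

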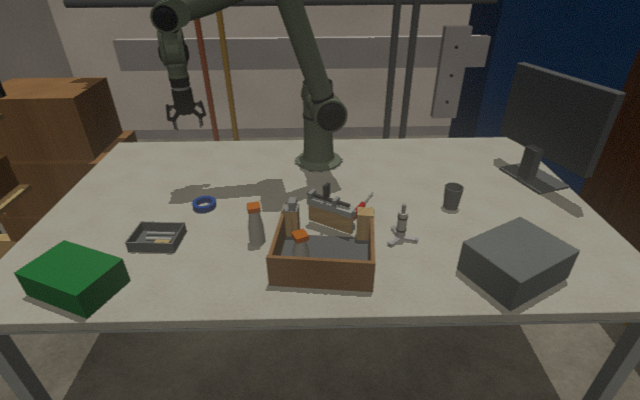

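The top view shows the pen (columns 285–395), with the hinge post at (289,192), the keeper post at (371,207) and the gate ajar with its tab near (329,208). tower_out is at (413,192) and tower_in at (362,150). The scene view agrees. spot_point's top reading for tower_out landed on the keeper, so I'll ignore that one. Next I'll get the pen frame from the depth.

Run:
```python
from h import *
from scipy.spatial.transform import Rotation as R
np.set_printoptions(precision=4,suppress=True)
im=eyes.get_image("top")
v,u=np.mgrid[140:245,270:430]; d=im["z_map"][v,u]
P=np.stack([(u-im["cx"])/im["fx"]*d,(v-im["cy"])/im["fy"]*d,d],-1)@im["cam_to_world"][:3,:3].T+im["cam_to_world"][:3,3]
z=P[...,2]
def box(n,m):
    pp=P[m]; r=cv2.minAreaRect(pp[:,:2].astype(np.float32)*1000); print(n,len(pp),pp.mean(0),r)
    return np.array(r[0])/1000
n=lambda a,b,rad:(np.hypot(u-a,v-b)<rad)
h=box("hingepost",n(289,192,13)&(z>.1)&(z<.125))
k=box("keeppost",n(371,207,14)&(z>.1)&(z<.15))
box("keeper",n(371,207,14)&(z>.13)&(z<.15))
box("tab",n(329,208,14)&(z>.165)&(z<.2))
rail=(z>.1)&(z<.2)&(u>300)&(u<356)&(v>186)&(v<236)
box("rail",rail)
y=(h-k)/np.linalg.norm(h-k); print("dist",np.linalg.norm(h-k),"yaw",np.arctan2(-y[0],y[1]),"origin",(h+k)/2,"hinge",(h+k)/2+.09*y)
s=readout.state();q=s["tool_rot"];print(R.from_quat([q[1],q[2],q[3],q[0]]).as_matrix())
cv2.imwrite("pics/c.png",cv2.resize(im["color"][140:245,270:430,::-1],None,fx=5,fy=5,interpolation=2))
```

```text
hingepost 316 [0.5977 0.148  0.1097] ((598.9025268554688, 144.56155395507812), (66.2802734375, 52.08115768432617), 86.5764389038086)
keeppost 318 [ 0.5685 -0.1019  0.122 ] ((572.8373413085938, -103.16503143310547), (55.06254959106445, 54.82746887207031), 84.73462677001953)
keeper 111 [ 0.572  -0.0934  0.1405] ((572.2925415039062, -93.97756958007812), (24.189420700073242, 39.749759674072266), 84.5243911743164)
tab 50 [0.5372 0.0213 0.1788] ((537.9552612304688, 21.15915870666504), (11.213118553161621, 29.043949127197266), 58.06474685668945)
rail 750 [0.5432 0.0332 0.1247] ((546.9181518554688, 35.73112487792969), (185.02784729003906, 37.89802551269531), 58.10913848876953)
dist 0.24909406858791727 yaw -0.10483183507503797 origin [0.5859 0.0207] hinge [0.5953 0.1102]
[[ 0.      0.337  -0.9415]
 [-0.     -0.9415 -0.337 ]
 [-1.      0.      0.    ]]
```

View pics/c.png

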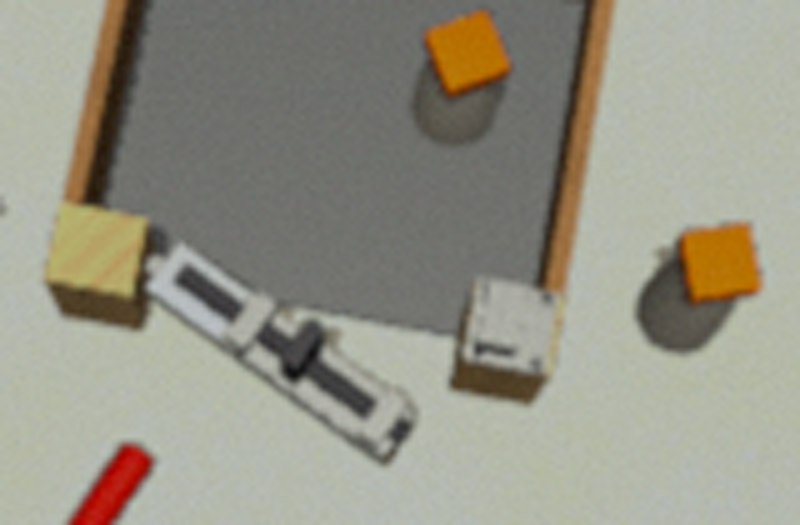

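Measured values:

| Quantity | Value |
|---|---|
| Pen yaw | about -0.10 rad |
| Pen origin | about (0.584, 0.023) |
| Hinge axis | about (0.593, 0.113) |
| Tab centre | (0.538, 0.021), z 0.179 |
| Gate angle | about 0.45 rad |
| Bolt value | about 7 mm |

I'll push the tab's edge with the closed fingers at z ≈ 0.155, which clears the guides and the keeper, and approach from the robot's side.

Request:
apply_moves([
  [0.0225,0.042,0.003,0,0,0.11],
  [0.045,0.084,0.006,0,0,0.22],
  [0.0675,0.126,0.009,0,0,0.33],
  [0.09,0.168,0.012,0,0,0.44],
  [0.1125,0.21,0.015,0,0,0.55],
], jaw=0)

```text
time_s: 1.75
ee_pos: [0.2984, -0.3062, 0.2465]
tool_rot: [0.307, 0.637, 0.307, -0.637]
ft_force: [0.5, 0.3, -0.3]
width: 0.0118
```

Request:
apply_moves([
  [0.0225,0.042,0,0,0,0.115],
  [0.045,0.084,0,0,0,0.23],
  [0.0675,0.126,0,0,0,0.345],
  [0.09,0.168,0,0,0,0.46],
  [0.1125,0.21,0,0,0,0.578],
])

```text
time_s: 2.25
ee_pos: [0.4111, -0.096, 0.2467]
tool_rot: [0.476, 0.523, 0.476, -0.523]
ft_force: [0.9, -0.2, 0.6]
width: 0.0002
```

Request:
apply_moves([
  [0.0225,0.042,0,0,0,0],
  [0.045,0.084,0,0,0,0],
  [0.0675,0.126,0,0,0,0],
  [0.08,0.147,0,0,0,0],
  [0.08,0.147,0,0,0,0],
])

```text
time_s: 2.75
ee_pos: [0.4917, 0.0518, 0.2462]
tool_rot: [0.476, 0.523, 0.476, -0.523]
ft_force: [-0.1, 0.2, -0.6]
width: -0.0001
```

```bash
cat >> h.py <<'E'
from scipy.spatial.transform import Rotation as R
def wrist():
    s=readout.state(); im=eyes.get_image("wrist"); q=s["tool_rot"]
    T=np.eye(4);T[:3,:3]=R.from_quat([q[1],q[2],q[3],q[0]]).as_matrix();T[:3,3]=s["ee_pos"]
    im["cam_to_world"]=T@im["mount"]; return im
def wpt(im,uv,z):
    a=np.array([uv[0]-im["cx"],uv[1]-im["cy"]])/[im["fx"],im["fy"]]; t=np.hypot(*a)
    r=np.r_[a/t*np.sin(t),np.cos(t)]; T=im["cam_to_world"]; d=T[:3,:3]@r
    return T[:3,3]+d*(z-T[2,3])/d[2]
E
python3 - <<'E'
from h import *
np.set_printoptions(precision=4,suppress=True)
im=wrist(); save(im,"pics/d.png")
for t,z in dict(bolt_tab=.18,bolt_tip=.123,keeper=.123,gate_end=.098).items():
    for d in spot_point("wrist",t)[:1]: print(t,d["conf"],d["at"],wpt(im,d["at"],z))
E
```

```text
bolt_tab 0.61 [378.1, 241.4] [0.5358 0.0224 0.18  ]
keeper 0.88 [401.0, 295.5] [ 0.5715 -0.0795  0.123 ]
gate_end 0.74 [329.7, 261.8] [ 0.4964 -0.0413  0.098 ]
```

View pics/d.png

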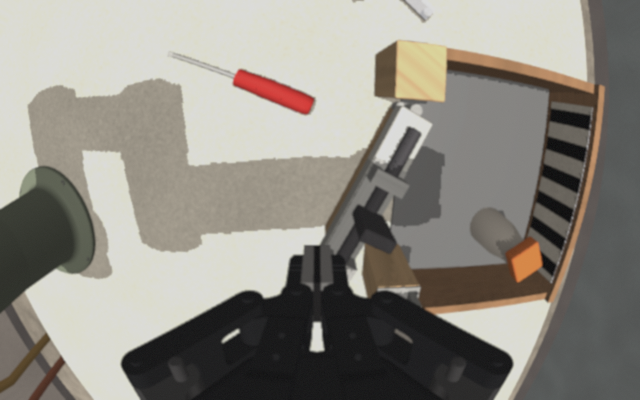

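The wrist view agrees: the tab is at about pixel (375,230) → (0.536, 0.022), and the area around the fingers is clear. I'll descend and push.

Request:
apply_moves([
  [0,0,-0.03,0,0,0],
  [0,0,-0.06,0,0,0],
  [0,0,-0.089,0,0,0],
  [0.008,-0.01,-0.089,0,0,0],
  [0.016,-0.019,-0.089,0,0,0],
])

```text
time_s: 3.5
ee_pos: [0.5068, 0.0286, 0.1579]
tool_rot: [-0.474, -0.524, -0.474, 0.525]
ft_force: [-0.1, 0.0, 0.2]
width: -0.0001
```

Request:
apply_moves([
  [0.006,-0.004,0,0,0,0],
  [0.012,-0.008,0,0,0,0],
  [0.018,-0.012,0,0,0,0],
  [0.024,-0.015,0,0,0,0],
  [0.029,-0.017,0,0,0,0],
])

```text
time_s: 4.0
ee_pos: [0.5364, 0.0129, 0.1578]
tool_rot: [0.475, 0.524, 0.474, -0.524]
ft_force: [-2.0, -0.2, 1.0]
width: 0.0005
```

Contact at about 2 N, as expected. I'll ease it the rest of the way to the stop.

Request:
apply_moves([
  [0.003,-0.0005,0,0,0,0],
  [0.006,-0.001,0,0,0,0],
  [0.008,-0.001,0,0,0,0],
  [0.01,-0.001,0,0,0,0],
  [0.012,-0.0015,0,0,0,0],
])

```text
time_s: 4.5
ee_pos: [0.5473, 0.0119, 0.1571]
tool_rot: [-0.475, -0.524, -0.475, 0.524]
ft_force: [-2.3, -1.0, -0.1]
width: 0.0003
```

Request:
apply_moves([
  [0.001,0,0,0,0,0],
  [0.002,0,0,0,0,0],
  [0.003,0,0,0,0,0],
  [0.004,0,0,0,0,0],
  [0.005,0,0,0,0,0],
])

```text
time_s: 5.0
ee_pos: [0.5525, 0.0117, 0.1573]
tool_rot: [0.475, 0.524, 0.475, -0.524]
ft_force: [-2.0, -1.7, -0.9]
width: -0.0001
```

Request:
apply_moves([
  [0.001,0,0,0,0,0],
  [0.002,0,0,0,0,0],
  [0.003,0,0,0,0,0],
  [0.004,0,0,0,0,0],
  [0.005,0,0,0,0,0],
])

```text
time_s: 5.5
ee_pos: [0.5535, 0.0118, 0.1572]
tool_rot: [-0.473, -0.522, -0.476, 0.526]
ft_force: [-15.4, -1.2, 10.7]
width: -0.0003
```

The force rose to 15 N at x = 0.5535, and the predicted stop was 0.551–0.553, so the gate is shut. Now I'll back off and go around to the hinge side of the tab.

Request:
apply_moves([
  [-0.025,0,0,0,0,0],
  [-0.03,0.017,0,0,0,0],
  [-0.03,0.034,0,0,0,0],
  [-0.005,0.034,0,0,0,0],
  [0.0265,0.034,0,0,0,0],
])

```text
time_s: 6.0
ee_pos: [0.5846, 0.0468, 0.158]
tool_rot: [0.475, 0.524, 0.475, -0.523]
ft_force: [0.4, 0.5, -0.2]
width: 0.0003
```

Run:
```python
from h import *
np.set_printoptions(precision=4,suppress=True)
im=wrist(); save(im,"pics/e.png")
s=readout.state(); print(s["ee_pos"],s["ft_force"])
for t,z in dict(bolt_tab=.18,bolt_tip=.123,keeper=.123,gate_end=.098).items():
    for d in spot_point("wrist",t)[:1]: print(t,d["conf"],d["at"],wpt(im,d["at"],z))
```

```text
[0.5908 0.0461 0.1582] [ 6.7666 -0.6861  1.2609]
bolt_tab 0.81 [318.0, 341.9] [0.5804 0.0051 0.18  ]
```

View pics/e.png

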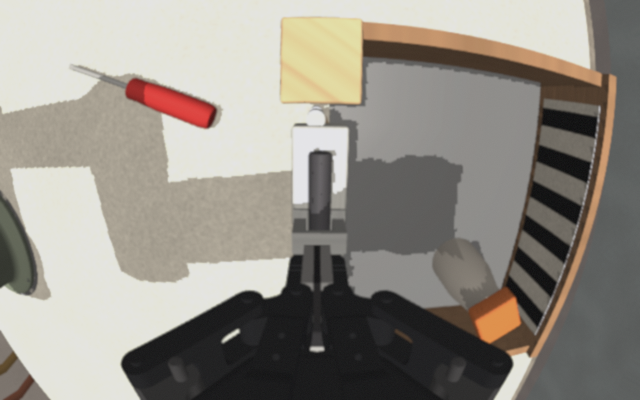

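The gate now lies straight between the posts, with its rail at columns 292–348 lined up with the hinge post. The fingers are on the hinge side of the tab, so I'll push the bolt along pen -y.

Request:
apply_moves([
  [-0.0005,-0.006,0,0,0,0],
  [-0.001,-0.012,0,0,0,0],
  [-0.002,-0.018,0,0,0,0],
  [-0.0025,-0.024,0,0,0,0],
  [-0.003,-0.03,0,0,0,0],
])

```text
time_s: 6.75
ee_pos: [0.5803, 0.0157, 0.1574]
tool_rot: [0.474, 0.524, 0.475, -0.524]
ft_force: [-2.2, 2.9, 1.0]
width: 0.0001
```

Request:
apply_moves([
  [-0.0005,-0.004,0,0,0,0],
  [-0.001,-0.008,0,0,0,0],
  [-0.001,-0.012,0,0,0,0],
  [-0.0015,-0.016,0,0,0,0],
  [-0.002,-0.02,0,0,0,0],
])

```text
time_s: 7.25
ee_pos: [0.5788, -0.0045, 0.1572]
tool_rot: [-0.475, -0.524, -0.475, 0.524]
ft_force: [-1.9, 3.7, 0.4]
width: 0.0002
```

Request:
apply_moves([
  [-0.0005,-0.004,0,0,0,0],
  [-0.001,-0.007,0,0,0,0],
  [-0.001,-0.009,0,0,0,0],
  [-0.001,-0.011,0,0,0,0],
  [-0.0012,-0.0125,0,0,0,0],
])

```text
time_s: 7.75
ee_pos: [0.5775, -0.017, 0.1572]
tool_rot: [-0.475, -0.524, -0.475, 0.524]
ft_force: [-2.1, 2.8, 1.0]
width: -0.0002
```

Request:
apply_moves([
  [0,-0.001,0,0,0,0],
  [0,-0.002,0,0,0,0],
  [0,-0.003,0,0,0,0],
  [0,-0.004,0,0,0,0],
  [0,-0.005,0,0,0,0],
])

```text
time_s: 8.25
ee_pos: [0.5775, -0.0194, 0.1572]
tool_rot: [0.474, 0.525, 0.476, -0.522]
ft_force: [-2.1, 11.0, 2.1]
width: 0.0001
```

The stop came at y = -0.0194 (predicted -0.019) with 11 N. I'll release along +y, lift, and look from clear of the scene.

Request:
apply_moves([
  [0.001,0.015,0,0,0,0],
  [0.002,0.025,0,0,0,0],
  [0.002,0.025,0.03,0,0,0],
  [0.002,0.025,0.07,0,0,0],
  [-0.02,0.025,0.1,0,0,0],
])

```text
time_s: 8.75
ee_pos: [0.5603, 0.003, 0.2593]
tool_rot: [0.476, 0.525, 0.473, -0.523]
ft_force: [1.0, -0.0, 0.7]
width: 0.0002
```

Request:
apply_moves([
  [-0.04,0,0,0,0,0],
  [-0.08,0,0,0,0,0],
  [-0.12,0,0,0,0,0],
  [-0.15,0,0,0,0,0],
  [-0.15,0,0,0,0,0],
])

```text
time_s: 9.25
ee_pos: [0.4045, 0.0035, 0.2576]
tool_rot: [-0.475, -0.524, -0.475, 0.525]
ft_force: [-0.1, 0.6, -0.6]
width: 0.0001
```

Run:
```python
from h import *
np.set_printoptions(precision=4,suppress=True)
im=wrist(); o=[cv2.resize(im["color"][140:340,300:560],None,fx=2.5,fy=2.5)]
s=readout.state(); print(s["ee_pos"],s["ft_force"])
for t,z in dict(bolt_tab=.18,bolt_tip=.123,keeper=.123,gate_end=.098).items():
    for d in spot_point("wrist",t)[:1]: print(t,d["conf"],d["at"],wpt(im,d["at"],z))
cv2.imwrite("pics/f.png",o[0][:,:,::-1])
im=eyes.get_image("top")
v,u=np.mgrid[150:245,275:430]; d=im["z_map"][v,u]
P=np.stack([(u-im["cx"])/im["fx"]*d,(v-im["cy"])/im["fy"]*d,d],-1)@im["cam_to_world"][:3,:3].T+im["cam_to_world"][:3,3]
m=(P[...,2]>.165)&(P[...,2]<.2)&(P[...,0]>.54)&(abs(P[...,1])<.1)
print("tab",m.sum(),P[m].mean(0) if m.any() else 0)
m=(P[...,2]>.095)&(P[...,2]<.14)&(P[...,1]>-.065)&(P[...,1]<.1)&(P[...,0]>.5)&(P[...,0]<.65)
print("rail",cv2.minAreaRect(P[m][:,:2].astype(np.float32)*1000))
cv2.imwrite("pics/g.png",cv2.resize(im["color"][140:245,270:430,::-1],None,fx=5,fy=5,interpolation=2))
```

```text
[0.407  0.0032 0.2579] [0.6067 0.0742 0.4131]
bolt_tab 0.71 [512.5, 228.2] [ 0.5801 -0.0373  0.18  ]
keeper 0.76 [477.0, 247.2] [ 0.5763 -0.0867  0.123 ]
gate_end 0.72 [470.9, 221.0] [ 0.5778 -0.0652  0.098 ]
tab 47 [ 0.5771 -0.0379  0.1796]
rail ((584.4871826171875, 17.919944763183594), (166.46888732910156, 35.84858322143555), 83.9905014038086)
```

View pics/f.png

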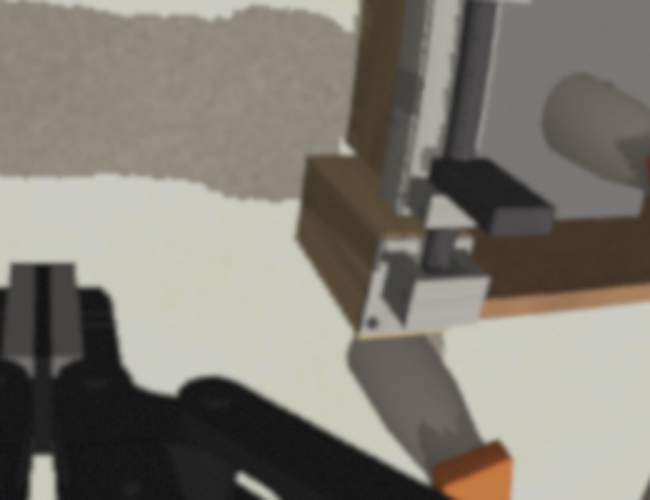

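View pics/g.png

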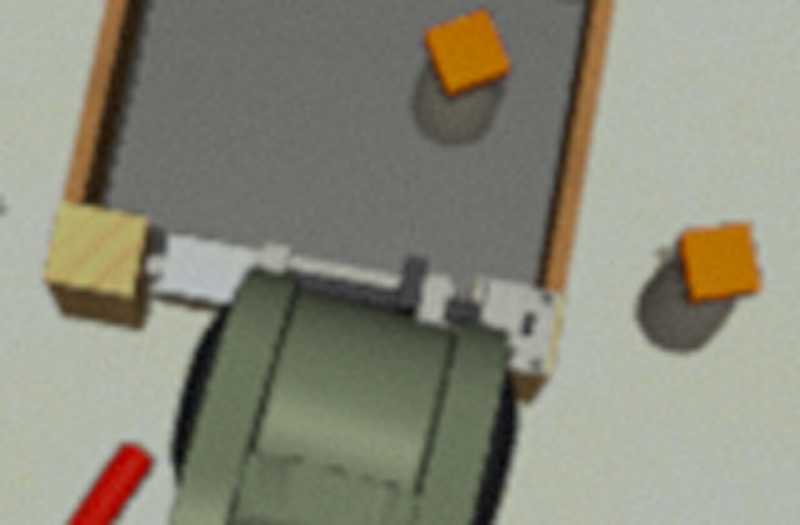

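The wrist crop shows the rod entering the keeper at (438,250). The top view shows the dark tip standing out beyond the keeper at (530,322). The gate is in line, and both towers and the screwdriver are unmoved. The tab is at (0.577, -0.038), about 153 mm from the hinge, which is fully home.

```bash
python3 -c "
from rig import workorder; print(workorder.job_done())"
```

```text
the job is handed in; nothing more can be done
None
```

The gate is shut and its bolt is fully home through the keeper. I handed the job in about 9.4 s into the 40 s allowed; `job_done()` gave no verdict.

With the fingers closed, I pushed the gate to its stop by the edge of the bolt's tab. I then went around to the hinge side of the tab and pushed the bolt across to its stop, and finally backed off and lifted clear.

**Gate:** it met the stop at about 15 N, within 3 mm of the predicted position. The bolt was then still about 8–10 mm out, well under the 19 mm limit. At the end the rail lay at 84.0° against 84.3–84.6° for the posts, within measuring error of shut.

**Bolt:** it met its stop at 11 N, at y = -0.0194 m against a predicted -0.019 m. Afterwards the tab measured about 153 mm from the hinge, and 152 mm is fully home. The tip shows beyond the keeper in the last top view.

**Bystanders and arm:** both towers and the visible end of the screwdriver look unmoved. The stand, beaker and tape were not in the last crops, but the fingers went nowhere near them. The arm was clear, with under 1 N on the tool.

**Readings that disagreed:**
- The top-camera network once placed `tower_out` on the keeper; I ignored it because the picture showed otherwise.
- The wrist network's last tab position was 3 mm off in x from the top-camera depth.
- A brief 6.8 N reading while the arm settled after a fast move was probably inertial, as no contact showed.

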